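# Release and switch on the loaded burn-in channel

### The job

One nest of this burn-in panel holds a tall power module, the other only a flat blanking plate. Slide the interlock bar by its upright tab, fully away from the module's side so that the isolator of that channel is released, then turn that isolator's lever clockwise, a quarter turn from off, until it clicks over into on and stays there. Leave the other isolator off, the module and the plate in their nests, and everything else on the bench where it is.

Things in the scene. Friction and masses are not known exactly. Their poses are not given: they have to be found in the camera images.
- panel: Grey panel fixed on the table, 50 mm high. Origin at table height; +x its far side seen from the robot, +y left. Spans x -130..115, y -195..195 mm. Left channel at y = +100, right at y = -100 mm: nests (frames 6 mm high) at x = -85, isolators' vertical axes at x = +20. The interlock bar runs along y at x = +20 between them; saddles at y = +-44 guide it, 18 mm above the panel's top face.
- module: The power module: a blue box 70 (x) x 100 (y) x 60 mm high, 0.6 kg, standing loose in the left or the right nest (which one varies). Origin at the centre of its underside, on the panel's top face. The channel on its side of the panel is the loaded one.
- blank_plate: Blanking plate: a flat aluminium plate 70 x 100 x 10 mm with a low rib on it (18 mm high in all), lying loose in the other nest. Origin at the centre of its underside.
- bar (a joint): Interlock bar, m along the panel's +y: stops at -0.016 and +0.016. It starts within 5 mm of 0, where its tongues lock both isolators. At -0.012 or less only the left isolator is free, at +0.012 or more only the right one. About 2 N of friction; it stays where it is left. An isolator that is on traps it.
- bar_tab (a point): Point on the bar's upright steel tab, in its middle, 40 mm above the panel's top face. The tab is 30 mm along the panel's x, 10 mm along its y, and stands from 12 to 50 mm above the top face; it moves with the bar.
- isolator_left (a joint): Left isolator, rad, grows clockwise from above: 0 = off, lever along the panel's +x; 1.57 = on, lever along the panel's -y. A spring detent holds both ends, crest at 0.785: turning takes up to about 0.4 N m (7 N at 55 mm from the axis), most at the start; past the crest it snaps on to 1.57 by itself, short of it it falls back to off.
- isolator_left_lever (a point): Point on the left lever, 58 mm from its axis, 38 mm above the panel's top face. The lever is a black bar 14 mm wide, its end 74 mm from the axis, 26 to 50 mm above the top face. Below it a steel slotted collar of 36 mm radius reaches 14 mm above the top face; the hub between has 17 mm radius.
- isolator_right (a joint): Right isolator's angle: same build and same meaning as the left (0 = off, lever along the panel's +x; 1.57 = on, lever along the panel's -y; clockwise seen from above; same detent).
- isolator_right_lever (a point): Point on the right lever, 58 mm from its axis, 38 mm above the panel's top face; same sizes as the left.
- tape_roll: White tape roll, 56 mm across, 19 mm high, lying on the panel between the nests (bystander). Origin at the centre of its underside.
- screwdriver: Screwdriver, 200 mm long, lying left of the panel (bystander). Origin on the table about its middle, long axis x.
- wrench: Steel wrench, 180 mm long, lying right of the panel (bystander). Origin on the table about its middle, long axis x.
- cleaner_can: Can, 60 mm across, 120 mm tall, standing to the left beyond the panel (bystander). Origin at the centre of its underside.
- fuse_tray: Black open tray 80 x 130 x 30 mm with fuses, on the table beyond the panel's far side (bystander). Origin at the centre of its underside.
- pocket_meter: Grey pocket meter 75 x 140 x 38 mm, on the table beyond the panel's far side (bystander). Origin at the centre of its underside.
Things that resemble listed ones, but are neither listed nor needed, are in the scene too. Of the things like the blank_plate, leave any that is green or purple; of the rest the larger one is meant.

How it is judged:
By the outcome, as a careful person would: the job done as asked, in the order asked, and still so for the second after the job is handed in, with the robot touching nothing.
It also fails if it takes over 42 s, if anything falls off the work surface, if the arm or the gripper's body presses on something with over 40 N, if the wrist force passes 120 N, or if a joint passes its speed limit or range.

### The arm

A 6-joint arm with a two-finger parallel gripper is mounted at the origin on the work surface. World frame = base frame: x ahead of the robot, y to its left, z up, the work surface at z = 0. Lengths are in mm, angles in rad, forces in N, time in s.
With the tool pointing down it reaches from about 325 to 900 mm from the base axis. Payload 3.5 kg.
Tool frame: the origin (TCP) lies at the very end of the fingers, on their centre line; the grasp point (between the pads) lies 19 mm behind it; z points along the fingers, x is the direction in which the jaws open and shut, and the axes are right-handed (so a half turn about z gives the same grasp; the last joint's range is limited). The gripper opens to 85 mm and grips with 20 to 120 N. Pads are 22 mm wide; open, the fingers measure 114 mm over their backs; the gripper's body (76 mm by 85 mm) begins 54 mm behind the grasp point. The pads swing forward as they close: fully open they stand 13 mm farther back than shut.
Start: joints at [1.034, 0.276, -0.026, 1.268, 0, 1.467], TCP at [262.707, 567.104, 231.313] pointing down, gripper open.
Joint ranges: [-3.12, 3.12], [-0.85, 1.88], [-1.08, 1.24], [-1.95, 2.15], [-1.57, 1.53], [-3.14, 3.14]. Speed limits (rad/s): [2.57, 2.57, 3.14, 3.14, 3.14, 3.14].

### API

Orientations are given as a unit quaternion [x, y, z, w].
In Python, from rig import r gives the robot as it stands.
- The arm moves only by the tool carry_out, never from a script. Its argument "moves" is a list of rows, each an object of numbers: "tx", "ty", "tz": the shift along the tool's x, y, z scaled (see below); "wx", "wy", "wz": the turn, a rotation vector about the tool's x, y, z scaled (see below). A call has 1 to 5 rows; each row shifts and turns the commanded pose from where the row before left it, along the tool's axes as they then stand; what a row does not reach is not made up. The controller multiplies each number of a shift by 75 cm and each number of a turn by 60 degrees. A row lasts 1/12 s, in which the tool goes at most 41.7 mm and 7.16 degrees, less where a joint would pass 70% of its speed; a pose out of reach is approached as far as the arm can. A call with a number of a shift or a turn outside -1 to 1 is refused whole. A call with a gripper value outside its range is refused whole. "fingers" is the opening, from -1 (shut) to 1 (fully open), so that 0 is half open, set as the call begins (left out, the last holds). The fingers move at their own pace and stop on an object; "force" is the grip in N (left out, the last holds). Time passes only in rows, so rows that do not move let the fingers close. It gives the time, the measured TCP pose, the force and the opening at its end, in the units of the state.
- r.get_state(): the state, without advancing time (a new reading comes with each control period).
- r.snapshot(name): name is "scene" or "top" or "wrist"; returns the picture (384x512x3 uint8, blue, green, red); there is no depth.
- r.camera_model(name): a dict with "K" (3x3 intrinsics, pixels), "eye" and "attitude" of the camera in the world. Camera axes: x right, y down, z forward; pixel columns grow to the right and rows downward; lengths in mm; the calibration is good to about 2 mm. A picture is of the moment at which its call begins: read the wrist's pose just before it. camera_model takes no time and is no camera call; for the wrist camera it gives the pose at the moment of the call.
- r.hand_in(): hands the job in, once; it reports no verdict.
The state is a dict: "clock": time; "joint_pos": joint angles; "joint_vel": joint speeds; "tau": joint torques, N m; "tool_pos": TCP position; "tool_rot": TCP orientation; "wrist_force": force on the tool from outside, world axes, zero at the start; "torque": the same for the moment, N m; "grip_width": opening from 0.0 (shut) to 1.0 (fully open).
Only numpy, scipy, OpenCV 4.12 (cv2) and the standard library are available. Lean on these libraries where they do the work, as an engineer would, in place of code of your own. Each camera call takes 0.05 s, during which the arm holds its last target. There are 200 camera calls.

## Working session

There is one attempt and no reset: what is moved stays moved. The work goes in short steps, Python scripts to look and compute and a tool call to move; the robot and the scene stay as the last step left them, time stands still between calls to the robot, and variables do not carry over. Pictures are saved under pics/ and viewed, about 8 in all and at most 12, crops included, and the job is handed in when it is done.

Besides the shell and the picture viewer there is one more tool, called after "Call:" by a JSON object that holds its "op" and its "data". carry_out: Moves the arm, as the interface text tells. Shifts and turns lie within -1 to 1; 1 stands for 75 cm of shift or 60 degrees of turn. Its arguments: {"type":"object","properties":{"moves":{"type":"array","items":{"type":"object","properties":{"tx":{"type":"number"},"ty":{"type":"number"},"tz":{"type":"number"},"wx":{"type":"number"},"wy":{"type":"number"},"wz":{"type":"number"}}}},"fingers":{"type":"number"},"force":{"type":"number"}},"required":["moves"]}

```bash
mkdir -p pics
python3 - <<'E'
from rig import r
import cv2
for n in("top","scene"):
    cv2.imwrite(f"pics/{n}0.png",cv2.resize(r.snapshot(n),(800,600)))
    print(n,r.camera_model(n))
print(r.get_state())
E
```

```text
top {'K': array([[406.5502383 ,   0.        , 247.84007489],
       [  0.        , 406.5502383 , 184.50982866],
       [  0.        ,   0.        ,   1.        ]]), 'eye': array([496.76108427,  31.16970059, 997.2999129 ]), 'attitude': array([-0.69683296,  0.71656877, -0.02117471,  0.02246455])}
scene {'K': array([[465.70998994,   0.        , 257.43365137],
       [  0.        , 465.70998994, 198.8023219 ],
       [  0.        ,   0.        ,   1.        ]]), 'eye': array([1113.09830523, -277.19332137,  949.35377126]), 'attitude': array([ 0.81758136,  0.47762929, -0.161448  , -0.27814659])}
{'clock': 0.1, 'joint_pos': array([ 1.03361249e+00,  2.77077313e-01, -2.77900566e-02,  1.26803863e+00,
        1.30649002e-05,  1.46742015e+00]), 'joint_vel': array([-0.00237585, -0.0009809 ,  0.00341125,  0.00115451,  0.00124394,
       -0.00016411]), 'tau': array([ 4.09593840e-04, -4.46708000e+01,  2.96129215e+01,  8.44945956e-03,
       -7.77851869e-05, -3.88872166e-06]), 'tool_pos': array([262.31490431, 566.46863079, 230.2370796 ]), 'tool_rot': array([ 8.42712063e-01,  5.38363507e-01, -9.45707757e-04,  4.67284663e-04]), 'wrist_force': array([0.4278371 , 0.06028578, 0.1176161 ]), 'torque': array([-0.00721183, -0.02698326, -0.0437342 ]), 'grip_width': 1.0021569799506647}
```

View pics/top0.png

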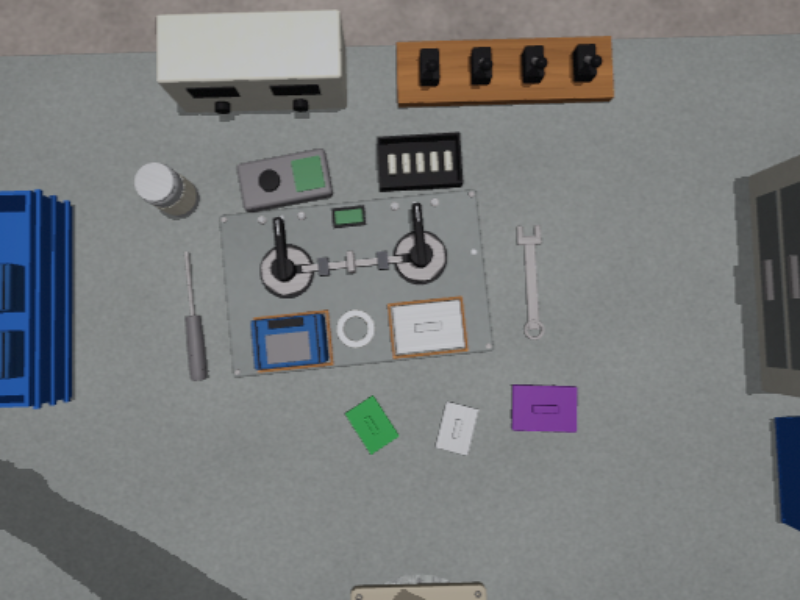

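View pics/scene0.png

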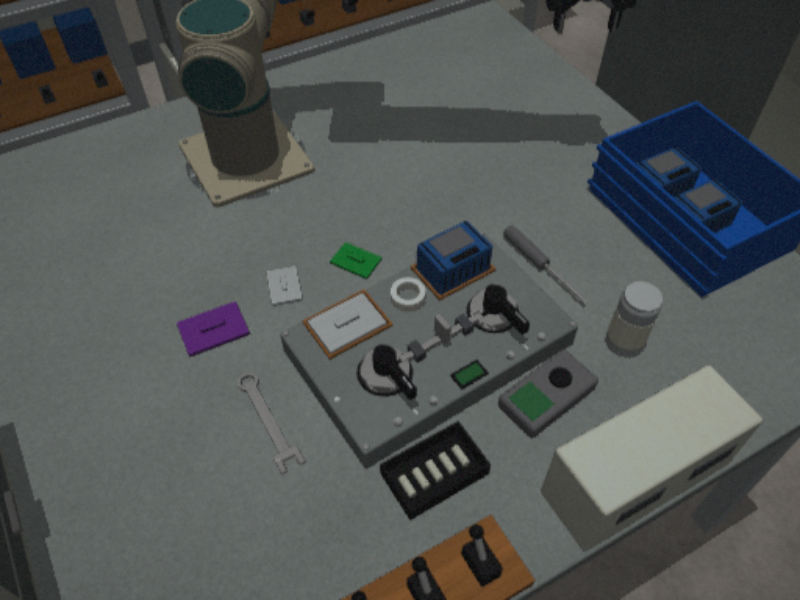

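```bash
cat > h.py <<'E'
import numpy as np, cv2
from rig import r
from scipy.spatial.transform import Rotation as R
from scipy.optimize import least_squares
def ray(cam,px,z):
    m=r.camera_model(cam); d=R.from_quat(m["attitude"]).apply(np.linalg.inv(m["K"])@[px[0],px[1],1])
    return m["eye"]+d*(z-m["eye"][2])/d[2]
def proj(cam,P):
    m=r.camera_model(cam); p=R.from_quat(m["attitude"]).inv().apply(np.asarray(P,float)-m["eye"])@m["K"].T
    return p[:,:2]/p[:,2:]
def p2w(P,pose):
    x,y,a=pose; P=np.atleast_2d(np.asarray(P,float)); c,s=np.cos(a),np.sin(a)
    return np.c_[x+c*P[:,0]-s*P[:,1],y+s*P[:,0]+c*P[:,1],P[:,2]]
E
python3 - <<'E'
from h import *
C=[[115,195,50],[115,-195,50],[-130,-195,50],[-130,195,50]]
tp=np.array([[221,216],[478,191],[493,349],[235,377]])/1.5625
f=lambda p:(proj("top",p2w(C,p))-tp).ravel()
s=least_squares(f,[500,0,.1]); print(s.x,s.fun.round(1))
im=r.snapshot("top"); sc=r.snapshot("scene")
P=[[20,100,64],[20,-100,64],[94,100,88],[94,-100,88],[20,0,100],[-85,100,110]]+C
def crop(cam,im,x0,y0,w,h,k):
    o=cv2.resize(im[y0:y0+h,x0:x0+w],None,fx=k,fy=k,interpolation=cv2.INTER_CUBIC)
    for q in proj(cam,p2w(P,s.x)): cv2.circle(o,tuple(int(v) for v in ((q-[x0,y0]+.5)*k)),3,(0,0,255),1)
    return o
a=crop("top",im,130,110,200,140,4); 
b=crop("scene",sc,175,130,200,170,4)
cv2.imwrite("pics/c1.png",a);cv2.imwrite("pics/c2.png",b[:600])
E
```

```text
[5.72678740e+02 7.79325696e+01 7.22476119e-02] [-0.6 -0.8 -0.3 -1.3  1.6  1.5 -0.7  0.5]
```

View pics/c1.png

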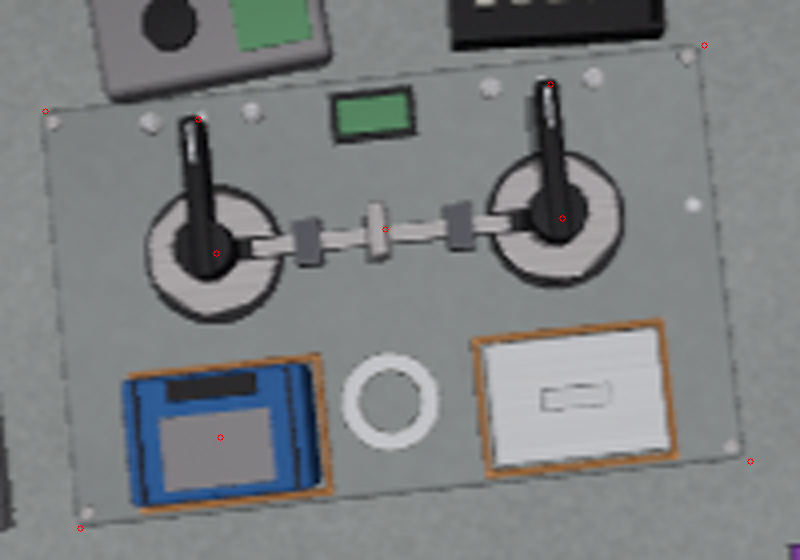

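View pics/c2.png

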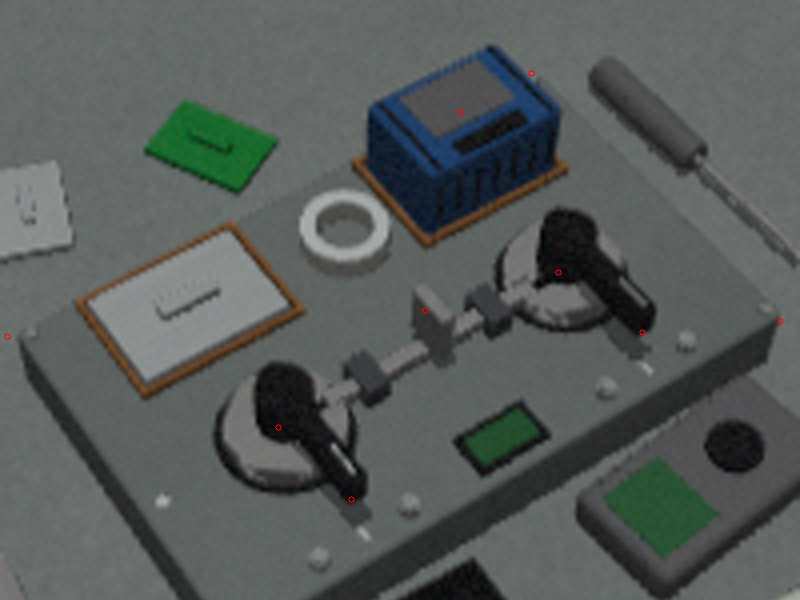

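Run:
```python
from h import *
C=[[115,195,50],[115,-195,50],[-130,-195,50],[-130,195,50],[20,100,64],[20,-100,64]]
tp=np.array([[42,112],[699,46],[742,457],[78,524],[214,252],[556,218]])/4-.4+[130,110]
S=[[-130,-195,50],[115,195,50]]
sp=np.array([[20,345],[777,318]])/4-.4+[175,130]
ft=lambda p:(proj("top",p2w(C,p))-tp).ravel()
fs=lambda p:(proj("scene",p2w(S,p))-sp).ravel()
for n,f in dict(top=ft,both=lambda p:np.r_[ft(p),fs(p)],sc=fs).items():
    s=least_squares(f,[560,80,.1]); print(n,s.x.round(3),s.fun.round(1))
s=least_squares(ft,[560,80,.1]).x
w=ray("top",np.array([379,230])/4-.4+[130,110],100); c,q=np.cos(s[2]),np.sin(s[2]); d=w[:2]-s[:2]
print("tab in panel",d[0]*c+d[1]*q,-d[0]*q+d[1]*c)
for t,b in (((198,117),0),):
    pass
```

```text
top [5.73676e+02 8.04800e+01 7.20000e-02] [-0.4 -0.6  0.2 -0.5  0.9  0.6 -0.6  0.7 -0.5 -0.1  0.3 -0.2]
both [5.73931e+02 8.04420e+01 7.70000e-02] [-0.5 -0.3 -0.  -1.   1.1  0.1 -0.2  1.  -0.5 -0.   0.3 -0.5 -2.  -1.8
  1.7  0.5]
sc [5.75222e+02 8.07300e+01 9.30000e-02] [-1.8 -0.1  1.8 -0.4]
tab in panel 18.817596671816666 1.1982698994113483
```

Call:
{"op": "carry_out", "data": {"moves": [{"wz":-0.1},{"wz":-0.1},{"wz":-0.1},{"wz":-0.1},{"wz":-0.09}], "fingers": 0.1, "force": 20}}

```text
schema error: expected keys tx, ty, tz, wx, wy, wz
```

```bash
cat >> h.py <<'E'
POSE=(574,80.3,.076)
def go(P,pose=POSE):
    "tool-frame scaled shift to put the TCP at panel point P"
    st=r.get_state(); q=R.from_quat(st["tool_rot"]); w=p2w([P],pose)[0]
    X=q.as_matrix()
    print("t",st["clock"],"tcp",st["tool_pos"].round(1),"yaw",np.degrees(np.arctan2(X[1,0],X[0,0])).round(2),"want",np.degrees(pose[2]).round(2)+90,"F",st["wrist_force"].round(1),"grip",round(st["grip_width"],3))
    print("target",w.round(1),"shift mm",q.inv().apply(w-st["tool_pos"]).round(1),"scaled",(q.inv().apply(w-st["tool_pos"])/750).round(4))
E
python3 -c "
from h import *
go([20,1,230])"
```

```text
t 0.2 tcp [262.4 566.7 230.6] yaw 65.15 want 94.35 F [-0.6 -1.2 -0. ] grip 0.995
target [593.9  82.8 230. ] shift mm [-299.7  504.1    0.9] scaled [-0.3996  0.6721  0.0013]
```

All six keys are required in each row.

Call:
{"op": "carry_out", "data": {"moves": [{"tx":0,"ty":0,"tz":0,"wx":0,"wy":0,"wz":-0.1},{"tx":0,"ty":0,"tz":0,"wx":0,"wy":0,"wz":-0.1},{"tx":0,"ty":0,"tz":0,"wx":0,"wy":0,"wz":-0.1},{"tx":0,"ty":0,"tz":0,"wx":0,"wy":0,"wz":-0.1},{"tx":0,"ty":0,"tz":0,"wx":0,"wy":0,"wz":-0.09}], "fingers": 0.1, "force": 20}}

```text
clock: 0.62
tool_pos: [262.6, 566.9, 230.9]
tool_rot: [0.677, 0.736, -0.0, 0.0]
wrist_force: [-0.4, -0.2, -0.3]
grip_width: 0.551
```

```bash
python3 -c "
from h import *
go([20,1,230])"
```

```text
t 0.6167 tcp [262.6 566.9 230.9] yaw 94.83 want 94.35 F [-0.4 -0.2 -0.3] grip 0.551
target [593.9  82.8 230. ] shift mm [-510.3  289.3    1.1] scaled [-0.6804  0.3858  0.0015]
```

Call:
{"op": "carry_out", "data": {"moves": [{"tx":-0.045,"ty":0.026,"tz":0,"wx":0,"wy":0,"wz":0},{"tx":-0.045,"ty":0.026,"tz":0,"wx":0,"wy":0,"wz":0},{"tx":-0.045,"ty":0.026,"tz":0,"wx":0,"wy":0,"wz":0},{"tx":-0.045,"ty":0.026,"tz":0,"wx":0,"wy":0,"wz":0},{"tx":-0.045,"ty":0.026,"tz":0,"wx":0,"wy":0,"wz":0}]}}

```text
clock: 1.03
tool_pos: [373.7, 405.1, 231.1]
tool_rot: [0.678, 0.735, -0.0, 0.0]
wrist_force: [0.4, -0.4, 0.3]
grip_width: 0.548
```

Call:
{"op": "carry_out", "data": {"moves": [{"tx":-0.045,"ty":0.026,"tz":0,"wx":0,"wy":0,"wz":0},{"tx":-0.045,"ty":0.026,"tz":0,"wx":0,"wy":0,"wz":0},{"tx":-0.045,"ty":0.026,"tz":0,"wx":0,"wy":0,"wz":0},{"tx":-0.045,"ty":0.026,"tz":0,"wx":0,"wy":0,"wz":0},{"tx":-0.045,"ty":0.026,"tz":0,"wx":0,"wy":0,"wz":0}]}}

```text
clock: 1.45
tool_pos: [484.5, 244.3, 231.3]
tool_rot: [0.679, 0.735, 0.0, -0.0]
wrist_force: [0.2, 1.0, 0.5]
grip_width: 0.553
```

Call:
{"op": "carry_out", "data": {"moves": [{"tx":-0.045,"ty":0.026,"tz":0,"wx":0,"wy":0,"wz":0},{"tx":-0.045,"ty":0.026,"tz":0,"wx":0,"wy":0,"wz":0},{"tx":-0.045,"ty":0.026,"tz":0,"wx":0,"wy":0,"wz":0},{"tx":-0.045,"ty":0.026,"tz":0,"wx":0,"wy":0,"wz":0},{"tx":-0.045,"ty":0.026,"tz":0,"wx":0,"wy":0,"wz":0}]}}

```text
clock: 1.87
tool_pos: [595.0, 83.8, 231.2]
tool_rot: [0.679, 0.735, -0.0, -0.0]
wrist_force: [0.5, 0.3, 0.5]
grip_width: 0.551
```

Run:
```python
from h import *
go([20,1,230])
im=r.snapshot("wrist"); o=cv2.resize(im,(800,600),interpolation=cv2.INTER_CUBIC)
P=[[20,1,100],[20,100,64],[20,-100,64],[94,100,100],[94,-100,100],[115,195,50],[115,-195,50]]
for q in proj("wrist",p2w(P,POSE)): cv2.circle(o,tuple(int(v) for v in (q+.5)*1.5625-.5),4,(0,0,255),1)
cv2.imwrite("pics/w1.png",o)
```

```text
t 1.8667 tcp [595.   83.8 231.2] yaw 94.53 want 94.35 F [0.5 0.3 0.5] grip 0.551
target [593.9  82.8 230. ] shift mm [-0.9 -1.2  1.2] scaled [-0.0012 -0.0016  0.0015]
```

View pics/w1.png

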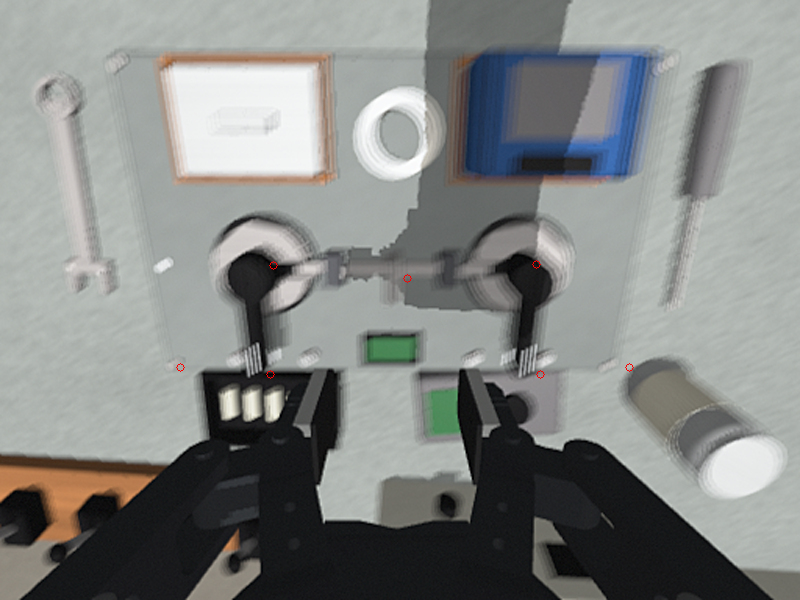

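Call:
{"op": "carry_out", "data": {"moves": [{"tx":-0.001,"ty":-0.0015,"tz":0.04,"wx":0,"wy":0,"wz":0},{"tx":0,"ty":0,"tz":0.04,"wx":0,"wy":0,"wz":0},{"tx":0,"ty":0,"tz":0.04,"wx":0,"wy":0,"wz":0},{"tx":0,"ty":0,"tz":0,"wx":0,"wy":0,"wz":0},{"tx":0,"ty":0,"tz":0,"wx":0,"wy":0,"wz":0}]}}

```text
clock: 2.33
tool_pos: [591.2, 84.8, 139.5]
tool_rot: [0.679, 0.735, -0.002, -0.002]
wrist_force: [0.1, -0.9, 0.3]
grip_width: 0.552
```

Run:
```python
from h import *
go([20,1,140])
im=r.snapshot("wrist"); o=cv2.resize(im,(800,600),interpolation=cv2.INTER_CUBIC)
P=[[20,1,100],[20,100,64],[20,-100,64],[94,100,100],[94,-100,100],[115,195,50],[115,-195,50],[5,1,100],[35,1,100]]
for q in proj("wrist",p2w(P,POSE)): cv2.circle(o,tuple(int(v) for v in (q+.5)*1.5625-.5),4,(0,0,255),1)
cv2.imwrite("pics/w2.png",o)
```

```text
t 2.3333 tcp [591.2  84.8 139.5] yaw 94.55 want 94.35 F [ 0.1 -0.9  0.3] grip 0.552
target [593.9  82.8 140. ] shift mm [-2.2  2.5 -0.5] scaled [-0.0029  0.0033 -0.0007]
```

View pics/w2.png

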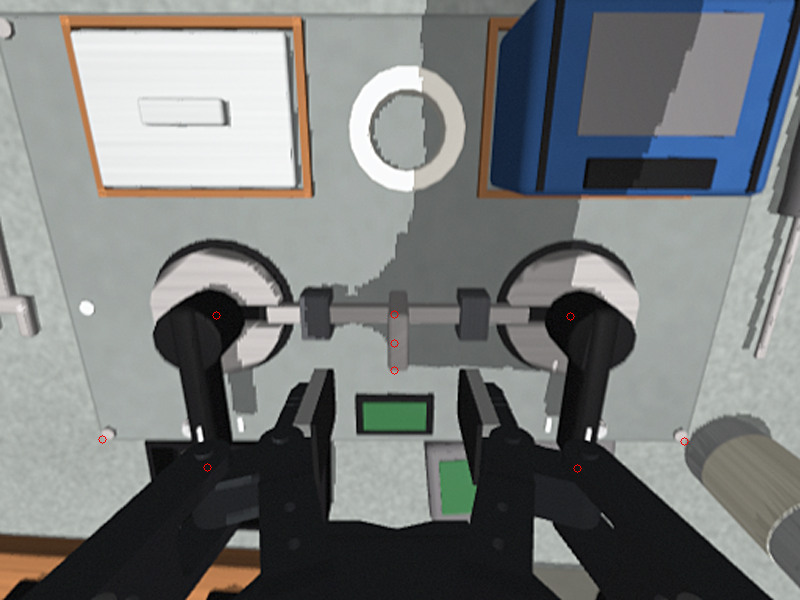

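Call:
{"op": "carry_out", "data": {"moves": [{"tx":-0.003,"ty":0.003,"tz":0.02,"wx":0,"wy":0,"wz":0},{"tx":0,"ty":0,"tz":0.02,"wx":0,"wy":0,"wz":0},{"tx":0,"ty":0,"tz":0.02,"wx":0,"wy":0,"wz":0},{"tx":0,"ty":0,"tz":0.01,"wx":0,"wy":0,"wz":0},{"tx":0,"ty":0,"tz":0,"wx":0,"wy":0,"wz":0}]}}

```text
clock: 2.8
tool_pos: [595.9, 83.0, 89.2]
tool_rot: [0.678, 0.735, 0.0, 0.0]
wrist_force: [-0.5, 0.1, -0.1]
grip_width: 0.55
```

Run:
```python
from h import *
go([20,1,74])
```

```text
t 2.8 tcp [595.9  83.   89.2] yaw 94.57 want 94.35 F [-0.5  0.1 -0.1] grip 0.55
target [593.9  82.8  74. ] shift mm [ 0.  -2.  15.2] scaled [ 0.     -0.0027  0.0202]
```

Call:
{"op": "carry_out", "data": {"moves": [{"tx":0,"ty":-0.002,"tz":0.01,"wx":0,"wy":0,"wz":0},{"tx":0,"ty":0,"tz":0.01,"wx":0,"wy":0,"wz":0},{"tx":0,"ty":0,"tz":0,"wx":0,"wy":0,"wz":0}]}}

```text
clock: 3.05
tool_pos: [593.8, 82.7, 73.2]
tool_rot: [0.678, 0.735, -0.0, -0.0]
wrist_force: [-0.5, 0.4, -0.4]
grip_width: 0.551
```

Call:
{"op": "carry_out", "data": {"moves": [{"tx":0,"ty":0,"tz":0,"wx":0,"wy":0,"wz":0},{"tx":0,"ty":0,"tz":0,"wx":0,"wy":0,"wz":0},{"tx":0,"ty":0,"tz":0,"wx":0,"wy":0,"wz":0},{"tx":0,"ty":0,"tz":0,"wx":0,"wy":0,"wz":0},{"tx":0,"ty":0,"tz":0,"wx":0,"wy":0,"wz":0}], "fingers": -1, "force": 25}}

```text
clock: 3.47
tool_pos: [594.6, 83.0, 74.4]
tool_rot: [0.679, 0.735, 0.001, -0.0]
wrist_force: [-0.5, 2.1, 2.3]
grip_width: 0.113
```

Run:
```python
from h import *
go([20,-16,74])
```

```text
t 3.4667 tcp [594.6  83.   74.4] yaw 94.54 want 94.35 F [-0.5  2.1  2.3] grip 0.113
target [595.2  65.9  74. ] shift mm [-17.2  -0.8   0.4] scaled [-0.0229 -0.0011  0.0005]
```

Call:
{"op": "carry_out", "data": {"moves": [{"tx":-0.005,"ty":0,"tz":0,"wx":0,"wy":0,"wz":0},{"tx":-0.005,"ty":0,"tz":0,"wx":0,"wy":0,"wz":0},{"tx":-0.005,"ty":0,"tz":0,"wx":0,"wy":0,"wz":0},{"tx":-0.005,"ty":0,"tz":0,"wx":0,"wy":0,"wz":0},{"tx":0,"ty":0,"tz":0,"wx":0,"wy":0,"wz":0}]}}

```text
clock: 3.88
tool_pos: [595.7, 68.1, 74.3]
tool_rot: [0.679, 0.735, 0.001, -0.001]
wrist_force: [-1.8, 4.9, 5.2]
grip_width: 0.105
```

Call:
{"op": "carry_out", "data": {"moves": [{"tx":-0.003,"ty":0,"tz":0,"wx":0,"wy":0,"wz":0},{"tx":0,"ty":0,"tz":0,"wx":0,"wy":0,"wz":0}]}}

```text
clock: 4.05
tool_pos: [595.8, 68.0, 74.4]
tool_rot: [0.678, 0.735, 0.003, -0.002]
wrist_force: [-1.2, 10.9, 5.3]
grip_width: 0.111
```

Run:
```python
from h import *
go([20,-16,74])
```

```text
t 4.05 tcp [595.8  68.   74.4] yaw 94.6 want 94.35 F [-1.2 10.9  5.3] grip 0.111
target [595.2  65.9  74. ] shift mm [-2.1 -0.8  0.3] scaled [-0.0028 -0.001   0.0005]
```

Call:
{"op": "carry_out", "data": {"moves": [{"tx":-0.003,"ty":0,"tz":0,"wx":0,"wy":0,"wz":0},{"tx":0,"ty":0,"tz":0,"wx":0,"wy":0,"wz":0}]}}

```text
clock: 4.22
tool_pos: [595.8, 68.0, 74.4]
tool_rot: [0.678, 0.735, 0.005, -0.004]
wrist_force: [-1.9, 16.2, 5.4]
grip_width: 0.111
```

Call:
{"op": "carry_out", "data": {"moves": [{"tx":0.004,"ty":0,"tz":0,"wx":0,"wy":0,"wz":0},{"tx":0,"ty":0,"tz":0,"wx":0,"wy":0,"wz":0}]}}

```text
clock: 4.38
tool_pos: [595.8, 68.1, 74.3]
tool_rot: [0.678, 0.735, 0.002, -0.001]
wrist_force: [-1.4, 7.0, 6.1]
grip_width: 0.112
```

Call:
{"op": "carry_out", "data": {"moves": [{"tx":0,"ty":0,"tz":0,"wx":0,"wy":0,"wz":0},{"tx":0,"ty":0,"tz":0,"wx":0,"wy":0,"wz":0},{"tx":0,"ty":0,"tz":0,"wx":0,"wy":0,"wz":0}], "fingers": -0.3}}

```text
clock: 4.63
tool_pos: [595.3, 65.2, 73.3]
tool_rot: [0.679, 0.734, -0.001, 0.0]
wrist_force: [-0.4, -0.7, -0.1]
grip_width: 0.347
```

Call:
{"op": "carry_out", "data": {"moves": [{"tx":0,"ty":0,"tz":-0.02,"wx":0,"wy":0,"wz":0},{"tx":0,"ty":0,"tz":-0.03,"wx":0,"wy":0,"wz":0},{"tx":0,"ty":0,"tz":-0.04,"wx":0,"wy":0,"wz":0},{"tx":0,"ty":0,"tz":0,"wx":0,"wy":0,"wz":0},{"tx":0,"ty":0,"tz":0,"wx":0,"wy":0,"wz":0}]}}

```text
clock: 5.05
tool_pos: [597.5, 65.4, 143.4]
tool_rot: [0.679, 0.734, 0.001, 0.002]
wrist_force: [-0.5, -0.6, -0.5]
grip_width: 0.348
```

Run:
```python
from h import *
go([78,124,140])
im=r.snapshot("wrist"); o=cv2.resize(im,(800,600),interpolation=cv2.INTER_CUBIC)
P=[[20,100,64],[20,-100,64],[94,100,100],[94,-100,100],[115,195,50],[115,-195,50],[5,-16,100],[35,-16,100]]
for q in proj("wrist",p2w(P,POSE)): cv2.circle(o,tuple(int(v) for v in (q+.5)*1.5625-.5),4,(0,0,255),1)
cv2.imwrite("pics/w3.png",o)
```

```text
t 5.05 tcp [597.5  65.4 143.4] yaw 94.51 want 94.35 F [-0.5 -0.6 -0.5] grip 0.348
target [642.4 209.9 140. ] shift mm [140.5  56.    3.4] scaled [0.1873 0.0747 0.0046]
```

View pics/w3.png

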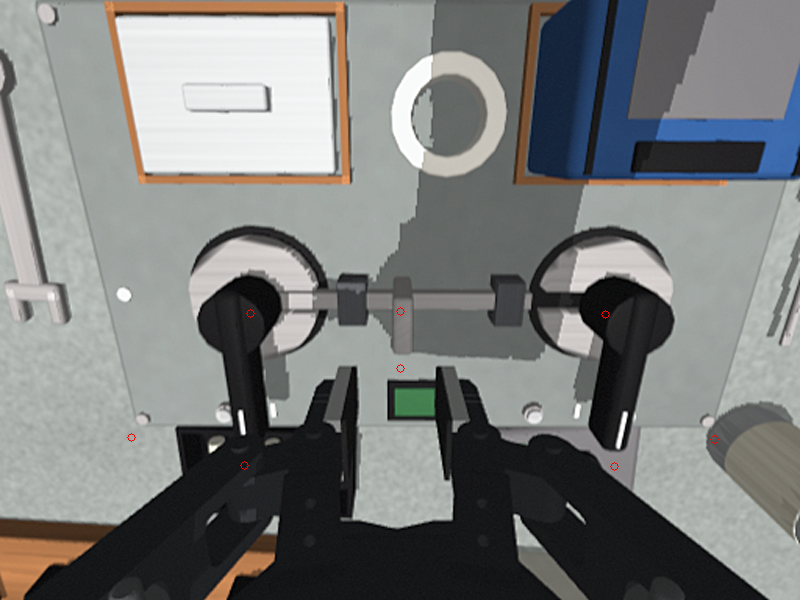

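Call:
{"op": "carry_out", "data": {"moves": [{"tx":0.04,"ty":0.015,"tz":0,"wx":0,"wy":0,"wz":0},{"tx":0.04,"ty":0.015,"tz":0,"wx":0,"wy":0,"wz":0},{"tx":0.04,"ty":0.015,"tz":0,"wx":0,"wy":0,"wz":0},{"tx":0.04,"ty":0.015,"tz":0,"wx":0,"wy":0,"wz":0},{"tx":0.04,"ty":0.015,"tz":0,"wx":0,"wy":0,"wz":0}], "fingers": -1}}

```text
clock: 5.52
tool_pos: [638.7, 220.7, 139.0]
tool_rot: [0.679, 0.734, -0.002, -0.001]
wrist_force: [-0.3, -0.9, -0.7]
grip_width: -0.003
```

Call:
{"op": "carry_out", "data": {"moves": [{"tx":0,"ty":0,"tz":0,"wx":0,"wy":0,"wz":0},{"tx":0,"ty":0,"tz":0,"wx":0,"wy":0,"wz":0},{"tx":0,"ty":0,"tz":0,"wx":0,"wy":0,"wz":0},{"tx":0,"ty":0,"tz":0,"wx":0,"wy":0,"wz":0},{"tx":0,"ty":0,"tz":0,"wx":0,"wy":0,"wz":0}]}}

```text
clock: 5.93
tool_pos: [639.1, 218.7, 140.7]
tool_rot: [0.679, 0.734, -0.001, -0.0]
wrist_force: [0.5, -0.4, 0.7]
grip_width: 0.0
```

Run:
```python
from h import *
go([78,132,79])
P=[[20,100,64],[94,100,100],[115,195,50],[5,-16,100],[35,-16,100]]
p=proj("wrist",p2w(P,POSE))
im=r.snapshot("wrist"); o=cv2.resize(im,(800,600),interpolation=cv2.INTER_CUBIC)
for q in p: cv2.circle(o,tuple(int(v) for v in (q+.5)*1.5625-.5),4,(0,0,255),1)
cv2.imwrite("pics/w4.png",o)
```

```text
t 5.9333 tcp [639.1 218.7 140.7] yaw 94.46 want 94.35 F [ 0.5 -0.4  0.7] grip 0.0
target [641.8 217.8  79. ] shift mm [-1.   2.6 61.7] scaled [-0.0013  0.0035  0.0823]
```

View pics/w4.png

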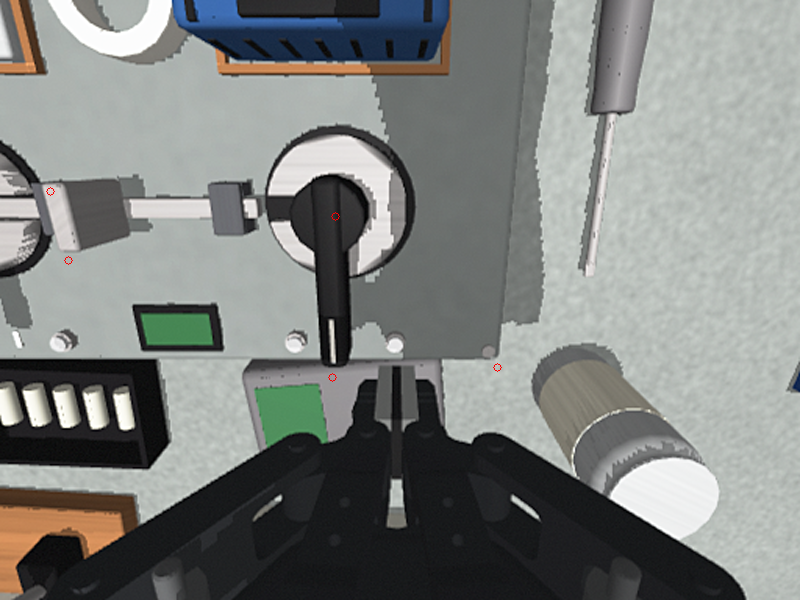

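Call:
{"op": "carry_out", "data": {"moves": [{"tx":0,"ty":0,"tz":0.025,"wx":0,"wy":0,"wz":0},{"tx":0,"ty":0,"tz":0.025,"wx":0,"wy":0,"wz":0},{"tx":0,"ty":0,"tz":0.02,"wx":0,"wy":0,"wz":0},{"tx":0,"ty":0,"tz":0.012,"wx":0,"wy":0,"wz":0},{"tx":0,"ty":0,"tz":0,"wx":0,"wy":0,"wz":0}]}}

```text
clock: 6.4
tool_pos: [637.7, 218.9, 77.3]
tool_rot: [0.679, 0.734, -0.002, -0.001]
wrist_force: [-0.5, 0.0, 0.0]
grip_width: 0.001
```

```bash
sed -i 's/(574,80.3,.076)/(570.5,80.3,.076)/' h.py
python3 - <<'E'
from h import *
go([77,132,79])
prev=None
for th in (0,15,30,45,60,75):
    t=np.radians(th); u=np.array([np.cos(t),-np.sin(t)]); n=np.array([-np.sin(t),-np.cos(t)])
    c=np.array([20,100])+57*u-n*(7+9*abs(np.cos(t))+11*abs(np.sin(t)))
    print(th,c.round(1), None if prev is None else ((c-prev)[[1,0]]/750).round(4)); prev=c
E
```

```text
t 6.4 tcp [637.7 218.9  77.3] yaw 94.49 want 94.35 F [-0.5  0.   0. ] grip 0.001
target [637.3 217.8  79. ] shift mm [-1.1 -0.5 -1.7] scaled [-0.0014 -0.0007 -0.0023]
0 [ 77. 116.] None
15 [ 79.9 103.2] [-0.0171  0.0038]
30 [79.5 89.1] [-0.0188 -0.0005]
45 [75.3 74.6] [-0.0192 -0.0057]
60 [66.7 61.1] [-0.018  -0.0114]
75 [54.  50.1] [-0.0147 -0.0169]
```

Call:
{"op": "carry_out", "data": {"moves": [{"tx":-0.007,"ty":0,"tz":-0.002,"wx":0,"wy":0,"wz":0},{"tx":-0.007,"ty":0,"tz":0,"wx":0,"wy":0,"wz":0},{"tx":-0.007,"ty":0,"tz":0,"wx":0,"wy":0,"wz":0},{"tx":-0.004,"ty":0,"tz":0,"wx":0,"wy":0,"wz":0},{"tx":0,"ty":0,"tz":0,"wx":0,"wy":0,"wz":0}]}}

```text
clock: 6.82
tool_pos: [642.6, 203.1, 83.0]
tool_rot: [0.678, 0.735, 0.003, -0.001]
wrist_force: [0.3, 6.2, -0.8]
grip_width: -0.001
```

Run:
```python
from h import *
go([79.7,96,79])
```

```text
t 6.8167 tcp [642.6 203.1  83. ] yaw 94.56 want 94.35 F [ 0.3  6.2 -0.8] grip -0.001
target [642.7 182.1  79. ] shift mm [-21.   -1.6   3.9] scaled [-0.028  -0.0021  0.0052]
```

Call:
{"op": "carry_out", "data": {"moves": [{"tx":-0.007,"ty":0,"tz":0.003,"wx":0,"wy":0,"wz":0},{"tx":-0.007,"ty":0,"tz":0,"wx":0,"wy":0,"wz":0},{"tx":-0.007,"ty":0,"tz":0,"wx":0,"wy":0,"wz":0},{"tx":-0.007,"ty":0,"tz":0,"wx":0,"wy":0,"wz":0},{"tx":-0.007,"ty":-0.001,"tz":0,"wx":0,"wy":0,"wz":0}]}}

```text
clock: 7.23
tool_pos: [643.4, 176.9, 80.9]
tool_rot: [0.678, 0.735, 0.002, -0.001]
wrist_force: [-1.4, 4.8, 0.4]
grip_width: -0.002
```

Run:
```python
from h import *
go([75.3,74.6,79])
```

```text
t 7.2333 tcp [643.4 176.9  80.9] yaw 94.6 want 94.35 F [-1.4  4.8  0.4] grip -0.002
target [639.9 160.4  79. ] shift mm [-16.1  -4.8   1.8] scaled [-0.0215 -0.0064  0.0024]
```

Lever is turning (about 30°). Continue past the crest, along the arc.

Call:
{"op": "carry_out", "data": {"moves": [{"tx":-0.007,"ty":-0.002,"tz":0,"wx":0,"wy":0,"wz":0},{"tx":-0.007,"ty":-0.002,"tz":0,"wx":0,"wy":0,"wz":0},{"tx":-0.007,"ty":-0.003,"tz":0,"wx":0,"wy":0,"wz":0},{"tx":-0.006,"ty":-0.004,"tz":0,"wx":0,"wy":0,"wz":0},{"tx":-0.006,"ty":-0.004,"tz":0,"wx":0,"wy":0,"wz":0}]}}

```text
clock: 7.65
tool_pos: [633.2, 148.3, 79.2]
tool_rot: [0.679, 0.734, -0.001, 0.001]
wrist_force: [0.1, -0.1, -0.1]
grip_width: -0.001
```

Run:
```python
from h import *
go([60,55,79])
im=r.snapshot("scene")
cv2.imwrite("pics/s5.png",cv2.resize(im[130:280,175:375],None,fx=4,fy=4,interpolation=cv2.INTER_CUBIC))
```

```text
t 7.65 tcp [633.2 148.3  79.2] yaw 94.51 want 94.35 F [ 0.1 -0.1 -0.1] grip -0.001
target [626.2 139.7  79. ] shift mm [-8.  -7.7  0.3] scaled [-0.0106 -0.0102  0.0003]
```

View pics/s5.png

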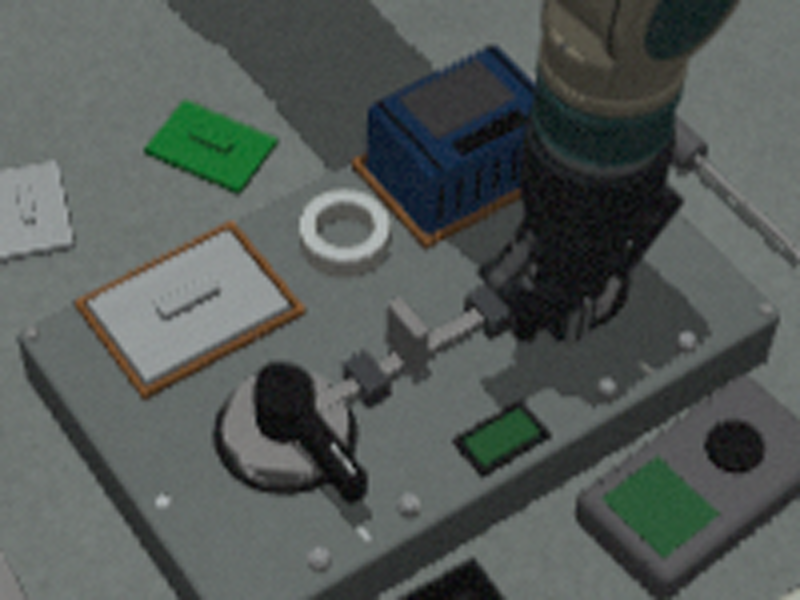

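Force has dropped to zero, so the lever appears to have snapped over. Retreat and check.

Call:
{"op": "carry_out", "data": {"moves": [{"tx":0.005,"ty":0.01,"tz":0,"wx":0,"wy":0,"wz":0},{"tx":0,"ty":0,"tz":-0.03,"wx":0,"wy":0,"wz":0},{"tx":0,"ty":0,"tz":-0.05,"wx":0,"wy":0,"wz":0},{"tx":0,"ty":0,"tz":-0.05,"wx":0,"wy":0,"wz":0},{"tx":0,"ty":0,"tz":0,"wx":0,"wy":0,"wz":0}]}}

```text
clock: 8.12
tool_pos: [646.5, 155.0, 185.7]
tool_rot: [0.678, 0.735, 0.006, 0.005]
wrist_force: [1.3, -0.1, 1.0]
grip_width: -0.001
```

Call:
{"op": "carry_out", "data": {"moves": [{"tx":0,"ty":0,"tz":0,"wx":0,"wy":0,"wz":0},{"tx":0,"ty":0,"tz":0,"wx":0,"wy":0,"wz":0},{"tx":0,"ty":0,"tz":0,"wx":0,"wy":0,"wz":0},{"tx":0,"ty":0,"tz":0,"wx":0,"wy":0,"wz":0},{"tx":0,"ty":0,"tz":0,"wx":0,"wy":0,"wz":0}]}}

```text
clock: 8.53
tool_pos: [639.5, 153.8, 174.7]
tool_rot: [0.679, 0.735, -0.001, -0.001]
wrist_force: [-1.0, -0.2, 1.0]
grip_width: -0.001
```

Run:
```python
from h import *
go([60,55,200])
cv2.imwrite("pics/w6.png",cv2.resize(r.snapshot("wrist"),(800,600),interpolation=cv2.INTER_CUBIC))
```

```text
t 8.5333 tcp [639.5 153.8 174.7] yaw 94.54 want 94.35 F [-1.  -0.2  1. ] grip -0.001
target [626.2 139.7 200. ] shift mm [-13.1 -14.5 -25.3] scaled [-0.0174 -0.0193 -0.0337]
```

View pics/w6.png

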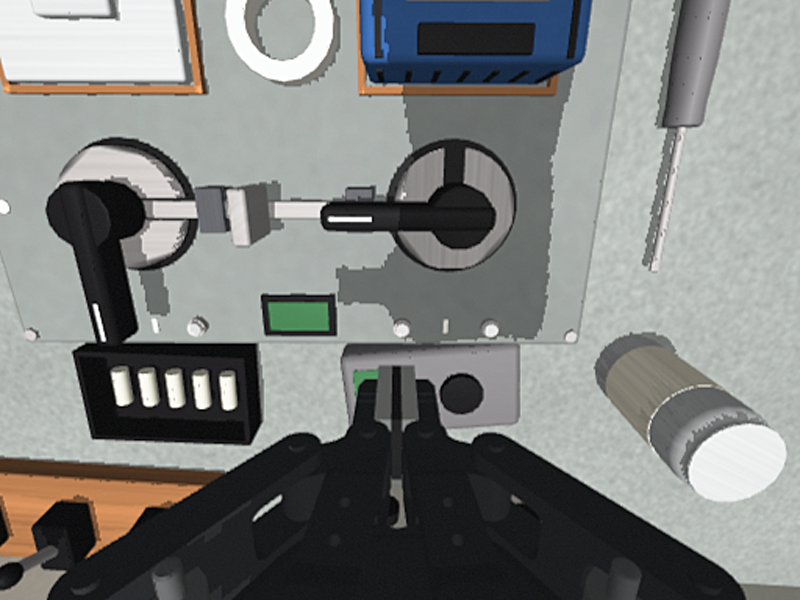

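The left lever tip is at (325,217) and its hub at (465,217), so it lies along the panel's -y, on. The right lever is still along +x, off. The bar tab stays over to the right, and the module, plate and bystanders look unmoved. The gripper is clear.

```bash
python3 -c "
from rig import r
print(r.hand_in())"
```

```text
the job is handed in; nothing more can be done
None
```

The job is done and handed in at about 8.6 s: the left isolator, on the module's side, is on.

- **Interlock bar:** I gripped its tab and slid it to the right until it stopped. It no longer moved at 16 N of wrist force, and the camera shows the tab about 16 mm right of centre. From the gripper position and my panel estimate I got only about 13.8 mm. I put the difference down to an estimate error of about 2 mm.
- **Left isolator:** I pushed its lever clockwise with the closed fingers, at about 6 N, until the force dropped to zero as it snapped over. After I backed off, the last wrist picture shows it at a full quarter turn and staying there.
- **Everything else:** That picture shows the right isolator still off. The module, plate, tape roll, can, tray and meter look unmoved, as does the part of the screwdriver in view. The wrench was outside it, though I never moved near it. The gripper was touching nothing.

The wrist camera disagreed with my overhead panel estimate by up to about 5 mm along the panel's x. I shifted the estimate 3.5 mm before pushing the lever, well within the margin for that push.

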